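# Inspect a terminal strip under the loupe

## Task

Push the blue sled with the terminal strip along its channel, gently, until you feel it come fully home against the hidden stop under the grey hood. Then pick up the loupe by its handle and hold it level over the middle of the strip, with the lens at the height of the orange pointer's tip. Finish while holding it there, still, touching neither jig nor strip, with the view through the lens left clear, the sled still home, and the things round about left where they are.

Things in the scene. Friction and masses are not known exactly. Their poses are not given: they have to be found in the camera images.
- jig: Fixed aluminium jig, plate x -41 to 94, y -108 to 118 mm, 8 mm thick. Origin: on the bench under the channel's centre line. Channel along y, floor 8 mm above the bench, between steel rails with inner faces at x = -16.5 and 16.5 mm, 9 mm wide, tops at 18 mm. Pointer post at x = 78, y = -85 mm, 10 mm thick, 158 mm high. z up.
- hood_mouth (a point): Middle of the mouth of the grey hood that covers the channel's -y end, on the channel floor at jig y = -50 mm. The hood is 51 mm wide, 55 mm long, its roof top 23.5 mm above the bench. A rubber stop is hidden inside, between the mouth and the hood's far end; its depth is not given and has to be felt.
- sled: Loose blue sled in the channel, 0.25 to 0.45 kg, 30 mm wide, 8 mm thick, y -60 mm (nose, goes into the hood) to +45 mm; 1.5 mm play to each rail; slides at about 2 to 5 N. Origin: underside, centre line, below the middle of the brown four-way terminal strip (22x42x16 mm) fixed on it; axes as the jig's. Starts 40 to 70 mm short of home; push it towards jig -y.
- sled_tab (a point): Middle of the rear (+y) face of the sled's upright blue tab, for pushing: tab 26 mm wide (x), 8 mm thick (y +36 to +44 mm from the sled's origin), top 29 mm above the sled's underside (37 mm above the bench). This point is 18 mm above the sled's underside.
- part_mark (a point): The middle of the strip's top, on the sled, 24 mm above the sled's underside (32 mm above the bench): the point over which the lens's centre is to be held.
- pointer (a joint): Height setting of the orange pointer on the post, m: 0 to 0.04; the tip is then 90 mm + this above the bench. Stiff; leave it.
- pointer_tip (a point): Tip of the orange pointer that sticks out of the post towards the channel (jig -x), on the jig at x = 41, y = -85 mm: its height is the focal height for the lens's mid-plane. z is up.
- loupe: Loupe lying flat on the bench, 0.13 kg: black ring 62 mm across and 16 mm high round a glass lens, straight dark wooden handle 14 mm wide, 16 mm high. Origin: underside, below the lens's centre. x points from the handle to the lens: the handle spans x = -42 to -138 mm, with a brass end to -142 mm. z is square to the lens (up).
- lens (a point): Centre of the loupe's lens, on its mid-plane, 8 mm above the loupe's underside.
- loupe_grip (a point): Good place to grip the handle across its 14 mm width, 85 mm from the lens's centre, 8 mm above the underside.
- fuse: Bystander: white porcelain fuse with a red ring, 23 mm across, 50 mm high, standing. Origin: underside.
- fuse_cap: Bystander: white porcelain fuse cap, 41 mm across, 30 mm high. Origin: underside.
- insulator: Bystander: white porcelain bobbin insulator, 34 mm across, 38 mm high. Origin: underside.
- pliers: Bystander: red-handled pliers lying flat, 175x62x13 mm. Origin: underside, middle.
Mind the look-alikes: they are no part of the job. What is shaped like the loupe but purple is not meant.

How it is judged:
On the way, in this order (a step that is already met when the one before it is completed fails the run):
1. the sled is pushed fully home against the hidden stop (within 3 mm) (y of sled in the frame of jig between -0.016 and -0.009 m and x of sled in the frame of jig between -0.005 and 0.005 m and z of sled in the frame of jig below 0.012 m), for 0.2 s.
2. the loupe is lifted in the fingers, more than 40 mm above the bench (height (world z) of lens above 0.05 m and contact force between the fingers and loupe above 1 N), for 0.2 s.
At the end, for the whole second after the job is handed in: Sled home within 3 mm; loupe still, held in the fingers by its handle (over 45 mm from the lens's centre), clear of jig and sled; lens centre within 10 mm of above the strip's middle, within 6 mm of the pointer tip's height, level within 0.10 rad (all of step 1 and contact force between the fingers and loupe above 1 N and contact force between loupe and jig below 0.1 N and contact force between loupe and sled below 0.1 N and horizontal distance between lens and part_mark below 0.01 m and z of lens in the frame of pointer_tip between -0.006 and 0.006 m and angle between loupe's own z axis and vertical below 0.1 rad and horizontal distance between the grasp point and lens above 0.045 m and linear speed of loupe below 0.02 m/s and angular speed of loupe below 0.15 rad/s); the arm keeps its last pose, push and grip.
It fails at once if a bystander (fuse, fuse cap, insulator or pliers) is moved more than 20 mm (distance of any of fuse, fuse_cap, insulator, pliers from where it was at the start of the episode above 0.02 m).
It fails at once if the orange pointer is shifted by more than 4 mm (distance of pointer_tip from where it was at the start of the episode above 0.004 m).
It fails at once if the sled is rammed (pushed with more than 60 N) (contact force between the fingers and sled above 60 N).
It also fails if it takes over 48 s, if anything falls off the work surface, if the arm or the gripper's body presses on something with over 40 N, if the wrist force passes 120 N, or if a joint passes its speed limit or range.

## Robot

A 7-joint arm with a two-finger parallel gripper is mounted at the origin on the work surface; the furniture and walls round the work are solid. World frame = base frame: x ahead of the robot, y to its left, z up, the work surface at z = 0. Lengths are in m, angles in rad, forces in N, time in s.
With the tool pointing down it reaches from about 0.4 to 0.75 m from the base axis. Payload 19.5 kg.
Tool frame: the origin (TCP) lies midway between the tips of the shut fingers; the grasp point (between the pads) lies 19 mm behind it (manip.grasp_offset is the distance from the TCP to the grasp point, in m); z points along the fingers, y is the line along which they close (so a half turn about z gives the same grasp; the last joint's range is limited). The gripper opens to 85 mm and grips with 20 to 120 N. Pads are 22 mm wide; open, the fingers measure 114 mm over their backs; the gripper's body (76 mm by 85 mm) begins 54 mm behind the grasp point. The pads swing forward as they close: fully open they stand 13 mm farther back than shut.
Start: joints at [-1.24, 0.707, -0.028, 1.485, 0.022, 0.951, -0.075], TCP at [0.209, 0.535, 0.231] pointing down, gripper open.
Joint ranges: [-2.71, 2.71], [-0.32, 2.16], [-1.57, 1.52], [0, 2.45], [-1.46, 4.6], [0, 2.02], [-2.83, 2.83]. Speed limits (rad/s): [1.89, 1.89, 2.57, 2.57, 3.01, 3.01, 3.01].

## Interface

Orientations are given as a unit quaternion [w, x, y, z].
In Python, from station import manip, imaging, workorder gives the robot as it stands. The module is installed in compiled form; this text tells all that it offers.
- The arm moves only by the shell command python3 -m inch 'ROWS'. ROWS is text: rows parted by semicolons, each of 7 numbers parted by spaces: the shift along the tool's x, y, z in cm, then the turn, a rotation vector about the tool's x, y, z in degrees, then the closure in counts, from 0 (fully open) to 255 (shut). In form: dx dy dz wx wy wz hand; .... A call has 1 to 5 rows; each row is the pose to reach, as a shift and turn from the pose commanded when the call began, along the tool's axes at that moment; what a row does not reach only later rows make up. A row lasts 1/12 s, in which the tool goes at most 41.7 mm and 7.16 degrees, less where a joint would pass 70% of its speed; a pose out of reach is approached as far as the arm can. A call with a gripper value outside its range is refused whole. The fingers move at their own pace and stop on an object; the grip force is fixed at half the most. Time passes only in rows, so rows that repeat a pose let the fingers close. It gives the time, the measured TCP pose, the force, the opening and the grip force at its end, in the units of the state.
- manip.state(): the state, without advancing time (a new reading comes with each control period).
- imaging.snapshot(name): name is "scene" or "top" or "wrist"; returns a dict with "image" (400x640x3 uint8, blue, green, red), "range_z" (400x640 float32, m along the optical axis (not along the pixel's ray), 0 where there is no reading), "fx", "fy", "cx", "cy" (pixels), "view" (4x4, takes a point from world to camera coordinates). Camera axes: x right, y down, z forward; pixel columns grow to the right and rows downward; lengths in m; the calibration is good to about 2 mm. The wrist camera is an equidistant fisheye: a pixel r from the principal point sees the ray r / f radians off the axis. A picture is of the moment at which its call begins.
- workorder.finish_job(): hands the job in; it is judged then, once.
The state is a dict: "time_s": time; "joints": joint angles; "joint_velocities": joint speeds; "joint_torque": joint torques, N m; "tcp_pos": TCP position; "eef_rot": TCP orientation; "ft_force": force on the tool from outside, world axes, zero at the start; "torque": the same for the moment, N m; "grip_width": finger opening in m; "gripper_force": force on a finger pad.
Only numpy, scipy, OpenCV 4.12 (cv2) and the standard library are available. Lean on these libraries where they do the work, as an engineer would, in place of code of your own. Each camera call takes 0.05 s, during which the arm holds its last target. There are 200 camera calls.

## Working session

There is one attempt and no reset: what is moved stays moved. The work goes in short steps, Python scripts to look and compute and a shell command to move; the robot and the scene stay as the last step left them, time stands still between calls to the robot, and variables do not carry over. Pictures are saved under pics/ and viewed, at most 10 in all, crops included, and the job is handed in when it is done.

```bash
mkdir -p pics
cat > h.py <<'E'
import numpy as np, cv2
from station import manip, imaging, workorder
def snap(n):
    s=imaging.snapshot(n); np.savez(''+n+'.npz',**{k:np.array(v) for k,v in s.items()}); return s
def load(n): return dict(np.load(''+n+'.npz'))
def px(s,u,v,z=None):
    d=float(s['range_z'][int(v),int(u)]) if z is None else None
    r=np.array([(u-s['cx'])/s['fx'],(v-s['cy'])/s['fy'],1.]); T=np.linalg.inv(s['view'])
    if z is None: return (T@np.append(r*d,1))[:3]
    o=T[:3,3]; w=T[:3,:3]@r; return o+w*(z-o[2])/w[2]
def cloud(s):
    v,u=np.mgrid[:400,:640]; d=s['range_z']
    P=np.stack([(u-s['cx'])/s['fx']*d,(v-s['cy'])/s['fy']*d,d,np.ones_like(d)],-1)
    return (P@np.linalg.inv(s['view']).T)[...,:3]
E
python3 - <<'E'
from h import *
for n in ['top','scene']:
    s=snap(n); cv2.imwrite(f'pics/{n}0.png',s['image']); print(n,np.linalg.inv(s['view'])[:3,:].round(3).tolist(),s['fx'])
print(manip.state())
E
```

```text
top [[-0.013, -0.999, 0.047, 0.451], [-1.0, 0.014, 0.008, -0.241], [-0.008, -0.047, -0.999, 1.238]] 401.3113027165792
scene [[0.429, -0.622, 0.655, -0.194], [-0.903, -0.283, 0.323, -0.597], [-0.016, -0.73, -0.683, 0.849]] 510.31925675544505
{'time_s': 0.1, 'joints': array([-1.2396966 ,  0.70705979, -0.02762582,  1.4848998 ,  0.02196592,
        0.95091118, -0.07549134]), 'joint_velocities': array([-0.00161158, -0.00123173,  0.00118775, -0.00093001, -0.00069573,
        0.00050511,  0.0007804 ]), 'joint_torque': array([ 1.60068212e-03, -8.84261298e+01,  1.23688705e+00, -2.36447883e+01,
        1.71159511e-02,  5.08582147e-03,  1.12527180e-04]), 'tcp_pos': array([0.20933593, 0.53530486, 0.23087555]), 'eef_rot': array([-9.28535716e-05,  1.85325314e-01,  9.82677103e-01, -4.79907255e-04]), 'ft_force': array([ 0.9409814 ,  1.40462243, -0.92277566]), 'torque': array([-0.04358004,  0.014712  ,  0.01282762]), 'gripper_force': 0.0, 'grip_width': 0.08517307448834044}
```

View pics/top0.png

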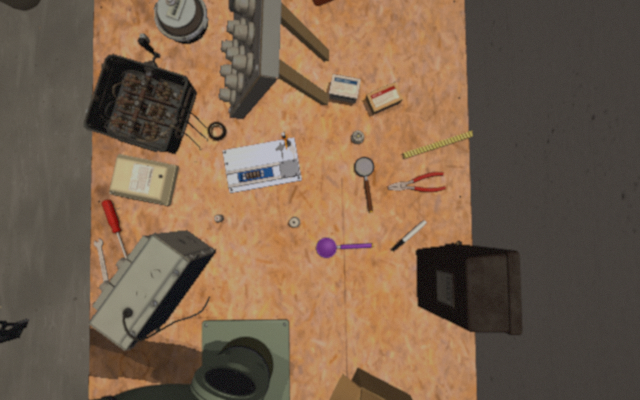

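View pics/scene0.png

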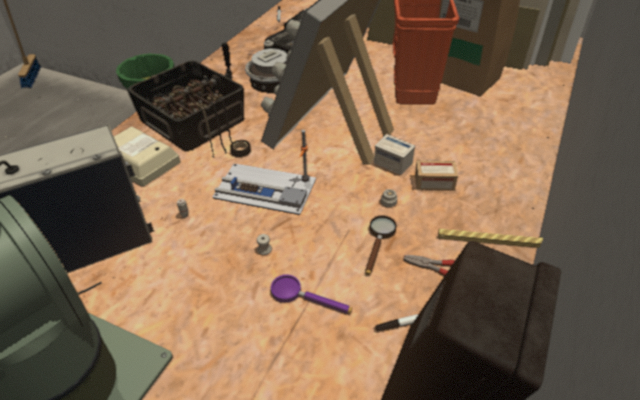

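Top view: the jig is at (262,164) with its hood to the right at (290,170) and the pointer post at (285,143). There are two loupe shapes: black ring with wooden handle at (364,167)–(370,210), and purple at (327,247). The black one with the wooden handle fits the description, and I'll confirm it in an enlarged crop.

Run:
```python
from h import *
s=load('top'); P=cloud(s); im=s['image'].astype(int)
c=s['image'][120:230,210:410]; cv2.imwrite('pics/c1.png',cv2.resize(c,(800,440),interpolation=cv2.INTER_CUBIC))
hsv=cv2.cvtColor(s['image'],cv2.COLOR_BGR2HSV)
roi=np.zeros((400,640),bool); roi[130:200,215:308]=1
pl=roi&(hsv[...,1]<60)&(hsv[...,2]>120)&(P[...,2]<.03)
X=P[pl]; print('plate n',pl.sum(),np.median(X[:,2]))
r=cv2.minAreaRect((X[:,:2]*1000).astype(np.float32)); print(r)
bl=roi&(hsv[...,0]>100)&(hsv[...,0]<125)&(hsv[...,1]>120)
B=P[bl];print('blue',bl.sum(),cv2.minAreaRect((B[:,:2]*1000).astype(np.float32)),B[:,2].min(),B[:,2].max())
for n in ['top','scene']:
    s=load(n);P=cloud(s);hsv=cv2.cvtColor(s['image'],cv2.COLOR_BGR2HSV)
    R=(P[...,2]>.06)&(P[...,2]<.2)&(abs(P[...,0]-.68)<.12)&(abs(P[...,1]+.13)<.12)
    o=R&(hsv[...,1]>150)&(hsv[...,0]<16)&(hsv[...,2]>100)
    print(n,'post',R.sum(),P[R].mean(0) if R.any() else 0, 'orange',o.sum()); print(np.c_[P[o],np.argwhere(o)[:,::-1]].round(3)[:40])
for u,v in [(364,167),(367,185),(370,210)]: print(px(load('top'),u,v,.012))
```

```text
plate n 2754 0.008995298641528593
((604.397216796875, -53.3841552734375), (135.7123260498047, 226.4887237548828), 9.473928451538086)
blue 110 ((536.6624755859375, -125.12277221679688), (281.0389099121094, 68.45137023925781), 67.14641571044922) 0.010898369966564125 1.238281167254021
top post 465 [ 0.75742841 -0.11972889  0.14050948] orange 14
[[ 6.68e-01 -1.28e-01  1.16e-01  2.82e+02  1.37e+02]
 [ 6.68e-01 -1.37e-01  1.18e-01  2.85e+02  1.37e+02]
 [ 6.71e-01 -1.41e-01  1.03e-01  2.87e+02  1.37e+02]
 [ 6.67e-01 -1.28e-01  1.09e-01  2.82e+02  1.38e+02]
 [ 6.66e-01 -1.31e-01  1.12e-01  2.83e+02  1.38e+02]
 [ 6.66e-01 -1.33e-01  1.12e-01  2.84e+02  1.38e+02]
 [ 6.66e-01 -1.36e-01  1.11e-01  2.85e+02  1.38e+02]
 [ 6.66e-01 -1.39e-01  1.15e-01  2.86e+02  1.38e+02]
 [ 6.63e-01 -1.33e-01  1.12e-01  2.84e+02  1.39e+02]
 [ 6.64e-01 -1.36e-01  1.11e-01  2.85e+02  1.39e+02]
 [ 6.64e-01 -1.39e-01  1.08e-01  2.86e+02  1.39e+02]
 [ 6.61e-01 -1.36e-01  1.09e-01  2.85e+02  1.40e+02]
 [ 6.67e-01 -1.36e-01  7.50e-02  2.86e+02  1.40e+02]
 [ 6.59e-01 -1.36e-01  1.07e-01  2.85e+02  1.41e+02]]
scene post 14
[... 1320 characters left out ...]
2]
 [ 6.57e-01 -1.37e-01  1.09e-01  3.03e+02  1.51e+02]
 [ 6.61e-01 -1.38e-01  1.07e-01  3.04e+02  1.51e+02]
 [ 6.52e-01 -1.37e-01  1.10e-01  3.02e+02  1.52e+02]
 [ 6.54e-01 -1.39e-01  1.09e-01  3.03e+02  1.52e+02]
 [ 6.50e-01 -1.35e-01  1.08e-01  3.01e+02  1.53e+02]
 [ 6.49e-01 -1.39e-01  1.10e-01  3.02e+02  1.53e+02]
 [ 6.54e-01 -1.39e-01  1.06e-01  3.03e+02  1.53e+02]
 [ 6.46e-01 -1.38e-01  1.09e-01  3.01e+02  1.54e+02]
 [ 6.47e-01 -1.39e-01  1.08e-01  3.02e+02  1.54e+02]
 [ 6.38e-01 -1.39e-01  1.12e-01  3.00e+02  1.55e+02]
 [ 6.41e-01 -1.40e-01  1.09e-01  3.01e+02  1.55e+02]]
[ 0.59216898 -0.36856582  0.012     ]
[ 0.53672987 -0.37671835  0.012     ]
[ 0.46017694 -0.38442755  0.012     ]
```

View pics/c1.png

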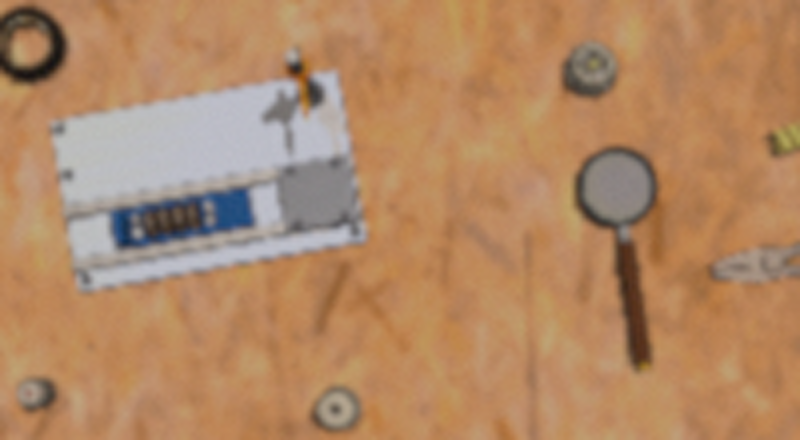

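The crop confirms the target: black ring with wooden handle, lens at about (364,167), handle to (370,211). The jig is rotated about +9.5°. Next I check obstacle heights on the way over, the tab, and the loupe fit.

```bash
cat >> h.py <<'E'
JO=np.array([.5791,-.0627]); a=np.radians(9.47); JR=np.array([[np.cos(a),-np.sin(a)],[np.sin(a),np.cos(a)]])
def tojig(p): p=np.asarray(p); return (p[...,:2]-JO)@JR
def toworld(j): return JO+JR@np.asarray(j)
E
python3 - <<'E'
from h import *
s=load('top'); P=cloud(s); v=s['range_z']>0
g=np.full((10,12),-1.)
for i in range(10):
  for j in range(12):
    x=.1+.07*i;y=.55-.07*j
    m=v&(P[...,0]>=x)&(P[...,0]<x+.07)&(P[...,1]<=y)&(P[...,1]>y-.07)
    if m.any(): g[i,j]=np.percentile(P[m][:,2],98)
print('rows x from .1 step .07; cols y from .55 down'); print((g*100).round(0).astype(int))
hsv=cv2.cvtColor(s['image'],cv2.COLOR_BGR2HSV); J=tojig(P)
b=(hsv[...,0]>100)&(hsv[...,0]<125)&(hsv[...,1]>110)&(abs(J[...,0])<.03)&(abs(J[...,1])<.12)
q=np.c_[J[b],P[b][:,2:]]*1000; print(q.min(0),q.max(0)); t=q[q[:,2]>24]; print('tab',t.round(0).tolist())
s2=load('scene');P2=cloud(s2);h2=cv2.cvtColor(s2['image'],cv2.COLOR_BGR2HSV);J2=tojig(P2)
b=(h2[...,0]>100)&(h2[...,0]<125)&(h2[...,1]>110)&(abs(J2[...,0])<.03)&(abs(J2[...,1])<.12)
q=np.c_[J2[b],P2[b][:,2:]]*1000; print(q.min(0),q.max(0)); t=q[q[:,2]>24]; print('tab',t.round(0).tolist())
# loupe
for n,s,P in [('top',s,P),('scene',s2,P2)]:
  m=(P[...,2]>.009)&(P[...,2]<.03)&(P[...,0]>.42)&(P[...,0]<.64)&(P[...,1]>-.43)&(P[...,1]<-.33)
  h=m&(P[...,0]<.55); 
  if h.sum()>10:
    L=cv2.fitLine(P[h][:,:2].astype(np.float32),cv2.DIST_HUBER,0,.01,.01).ravel(); print(n,'handle',h.sum(),P[h].min(0),P[h].max(0),L,np.degrees(np.arctan2(L[1],L[0])))
  r=m&(P[...,0]>.56); print('ring',r.sum(),P[r].min(0),P[r].max(0),cv2.minEnclosingCircle(P[r][:,:2].astype(np.float32)))
E
```

```text
rows x from .1 step .07; cols y from .55 down
[[   0    1 -100   25   26   51   48   31    2    2    0    1]
 [  32   35   22   26   29   26    1    0    0    1    1    0]
 [   0    1   19   25   26   26   26    0    0    1    1    1]
 [   0    1    2   23   26   26   26    0    1    0    1    2]
 [   0    2    3    1   23   25    5    1    1    4    4    1]
 [   0    3    4    6    6    1    3    0    0    1    0    1]
 [   0    0    6    6    6    1    1    4    3    3    3    1]
 [   0    0    6   11   11    1    1    2    2   11    2    1]
 [   0   11   11   11    8   11    2    1    1   16    1    0]
 [-100   11   10   11    8   12    2   24   35   41   26    8]]
[-13.49155457 -23.48125645  10.89836997] [11.97101909 75.60601108 40.50619482]
tab [[10.0, 37.0, 27.0], [10.0, 73.0, 35.0], [11.0, 72.0, 25.0], [7.0, 73.0, 35.0], [7.0, 71.0, 29.0], [3.0, 73.0, 41.0], [3.0, 71.0, 34.0], [0.0, 73.0, 40.0], [0.0, 71.0, 34.0], [-3.0, 74.0, 37.0], [-3.0, 72.0, 36.0], [-5.0, 75.0, 34.0], [-6.0, 72.0, 35.0], [-8.0, 76.0, 36.0], [-9.0, 73.0, 35.0], [-8.0, 72.0, 24.0], [-12.0, 73.0, 36.0], [-12
[... 184 characters left out ...]
 75.0, 39.0], [-5.0, 74.0, 38.0], [-4.0, 71.0, 38.0], [-10.0, 74.0, 38.0], [-10.0, 72.0, 39.0]]
top handle 150 [ 0.4541263  -0.3909626   0.00915676] [ 0.54876514 -0.36716721  0.02214138] [ 0.9914307   0.13063383  0.50241727 -0.37881976] 7.5062213
ring 274 [ 0.56142553 -0.39620957  0.00901654] [ 0.62603414 -0.33745212  0.02175803] ((0.5936340689659119, -0.36824339628219604), 0.03274710103869438)
scene handle 251 [ 0.45251092 -0.39336632  0.00914864] [ 0.54931582 -0.36789179  0.02136191] [ 0.991384    0.13098732  0.49798477 -0.38162225] 7.5266485
ring 468 [ 0.56092316 -0.39924329  0.00903234] [ 0.62399543 -0.33826916  0.02189195] ((0.5932060480117798, -0.3683133125305176), 0.03252766281366348)
```

```bash
cat >> h.py <<'E'
from scipy.spatial.transform import Rotation as Ro
def go(p,yaw):
    "shift (cm) and rotvec (deg) in tool axes to reach TCP p, tool down, tool y at yaw deg"
    s=manip.state(); R=Ro.from_quat(np.roll(s['eef_rot'],-1)); y=np.radians(yaw)
    ty=np.array([np.cos(y),np.sin(y),0]); tz=np.array([0,0,-1.]); T=Ro.from_matrix(np.c_[np.cross(ty,tz),ty,tz])
    d=np.array(p)-s['tcp_pos']
    print('shift',(R.inv().apply(d)*100).round(2),'turn',(R.inv()*T).as_rotvec(degrees=True).round(2),'len',np.linalg.norm(d).round(3),'t',s['time_s'],'tcp',s['tcp_pos'].round(4),'F',s['ft_force'].round(1),'w',round(float(s['grip_width']),4))
E
python3 - <<'E'
from h import *
go([.50,.42,.29],99.5)
E
```

```text
shift [-31.27  -0.16  -5.91] turn [-5.000e-02 -2.000e-02 -3.086e+01] len 0.318 t 0.1 tcp [0.2093 0.5353 0.2309] F [ 0.9  1.4 -0.9] w 0.0852
```

```bash
python3 -m inch '-3.9 0 -0.8 0 0 0 0; -7.8 0 -1.6 0 0 0 0; -11.7 0 -2.4 0 0 0 0; -15.6 0 -3 0 0 0 0; -19.5 0 -3.6 0 0 0 0'; python3 -m inch '-3 0 -0.6 0 0 -6.2 60; -6 0 -1.2 0 0 -12.4 120; -9 0 -1.8 0 0 -18.6 180; -11.8 0 -2.3 0 0 -24.8 255; -11.8 0 -2.3 0 0 -31 255'
python3 - <<'E'
from h import *
go([*toworld([0,.125]),.12],99.5)
E
```

```text
time_s: 0.52
tcp_pos: [0.3926, 0.4634, 0.2676]
eef_rot: [-0.0, 0.185, 0.983, -0.0]
ft_force: [-0.0, 1.6, -0.0]
grip_width: 0.0853
gripper_force: 0.0
time_s: 0.93
tcp_pos: [0.506, 0.4178, 0.2901]
eef_rot: [0.001, -0.084, 0.996, -0.001]
ft_force: [0.7, -0.4, -0.2]
grip_width: 0.0259
gripper_force: 0.0
shift [  0.8  -36.06  17.09] turn [-0.13  0.1   0.09] len 0.399 t 0.9333 tcp [0.506  0.4178 0.2901] F [ 0.7 -0.4 -0.2] w 0.0259
```

```bash
python3 -m inch '0 -4 0 0 0 0 255; 0 -8 0 0 0 0 255; 0.2 -12 0 0 0 0 255; 0.3 -16 0 0 0 0 255; 0.4 -20 0 0 0 0 255'; python3 -m inch '0 -4 1 0 0 0 255; 0.2 -8 2 0 0 0 255; 0.3 -12 4 0 0 0 255; 0.4 -16 6 0 0 0 255; 0.4 -16 10 0 0 0 255'
python3 - <<'E'
from h import *
s=snap('wrist'); cv2.imwrite('pics/w1.png',s['image']); print(s['fx'],s['cx'],s['cy'],np.linalg.inv(s['view'])[:3].round(3).tolist())
go([*toworld([0,.110]),.023],99.5)
E
```

```text
time_s: 1.35
tcp_pos: [0.5302, 0.2216, 0.2901]
eef_rot: [-0.0, -0.084, 0.996, -0.0]
ft_force: [1.4, 0.7, -0.0]
grip_width: -0.0002
gripper_force: 0.0
time_s: 1.77
tcp_pos: [0.5554, 0.0585, 0.1934]
eef_rot: [0.003, -0.081, 0.997, -0.002]
ft_force: [2.3, -1.5, -0.2]
grip_width: -0.0001
gripper_force: 0.0
309.70691628693146 322.9399046106967 201.31093811065193 [[-0.161, 0.952, 0.262, 0.489], [0.987, 0.156, 0.04, 0.048], [-0.003, 0.265, -0.964, 0.335]]
shift [-0.77 -1.53 16.15] turn [-0.11 -0.34 -0.17] len 0.162 t 1.8167 tcp [0.5518 0.0601 0.1845] F [ -2.2  -1.6 -13.9] w 0.0001
```

View pics/w1.png

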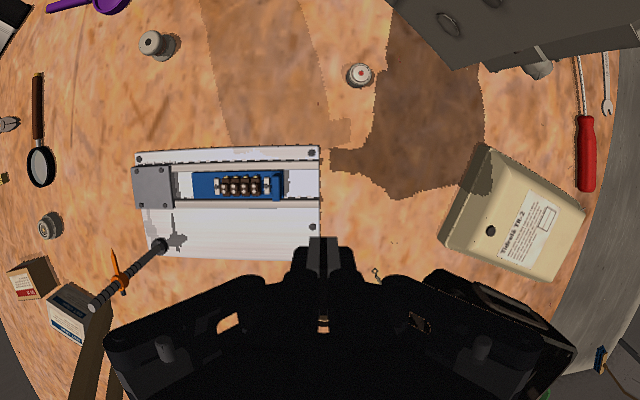

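The wrist view shows the sled's tab at (278,185), the strip at (240,185), and the shut fingers at (322,255) off the +y end of the channel. Descending.

```bash
python3 -m inch '-0.3 -0.4 4 0 0 0 255; -0.6 -0.8 8 0 0 0 255; -0.7 -1.2 12 0 0 0 255; -0.8 -1.5 14.5 0 0 0 255; -0.8 -1.5 15.5 0 0 0 255'
python3 -m inch '0 0 0 0 0 0 255; 0 0 0 0 0 0 255'
python3 - <<'E'
from h import *
go([*toworld([0,.110]),.023],99.5)
s=snap('wrist'); cv2.imwrite('pics/w2.png',s['image'][100:300,120:420].repeat(2,0).repeat(2,1))
E
```

```text
time_s: 2.23
tcp_pos: [0.5624, 0.0517, 0.0337]
eef_rot: [-0.002, -0.084, 0.996, -0.0]
ft_force: [-0.5, 0.1, -0.4]
grip_width: -0.0001
gripper_force: 0.0
time_s: 2.4
tcp_pos: [0.5641, 0.0525, 0.0379]
eef_rot: [0.0, -0.084, 0.996, 0.0]
ft_force: [0.3, -0.1, 0.5]
grip_width: 0.0001
gripper_force: 0.0
shift [ 0.42 -0.61  1.49] turn [0.01 0.04 0.16] len 0.017 t 2.4 tcp [0.5641 0.0525 0.0379] F [ 0.3 -0.1  0.5] w 0.0001
```

View pics/w2.png

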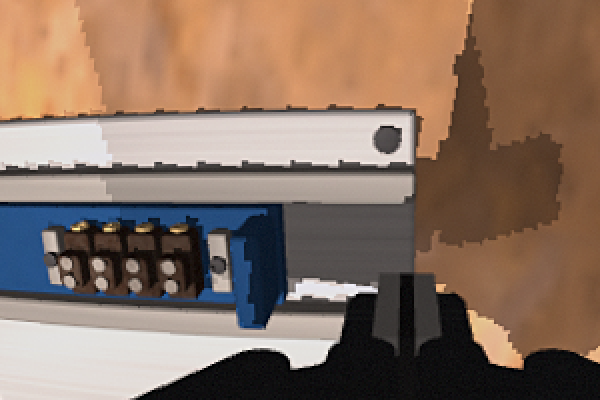

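Fingers stand in line behind the tab (crop (250,275)), clear of it. Lowering, then pushing gently.

```bash
python3 -m inch '0.3 -0.3 0.7 0 0 0 255; 0.4 -0.6 1.4 0 0 0 255; 0.4 -0.9 1.4 0 0 0 255; 0.4 -1.2 1.4 0 0 0 255; 0.4 -1.5 1.4 0 0 0 255'
for i in 1 2; do python3 -m inch '0 -0.2 0 0 0 0 255; 0 -0.4 0 0 0 0 255; 0 -0.6 0 0 0 0 255; 0 -0.8 0 0 0 0 255; 0 -1.0 0 0 0 0 255' | egrep 'tcp|force'; done
python3 - <<'E'
from h import *
go([*toworld([0,.085]),.023],99.5); print(tojig(manip.state()['tcp_pos']))
E
```

```text
time_s: 2.87
tcp_pos: [0.5624, 0.036, 0.0229]
eef_rot: [0.0, -0.084, 0.996, -0.0]
ft_force: [-0.3, -0.4, 0.5]
grip_width: -0.0
gripper_force: 0.0
tcp_pos: [0.564, 0.0267, 0.0228]
ft_force: [-0.9, 1.3, 1.3]
gripper_force: 1.2
tcp_pos: [0.5657, 0.0167, 0.0228]
ft_force: [-0.1, 2.8, 1.7]
gripper_force: 1.5
shift [-0.02  0.45 -0.02] turn [0.   0.   0.14] len 0.005 t 3.7 tcp [0.5657 0.0167 0.0228] F [-0.1  2.8  1.7] w -0.0001
[-0.00019966  0.08050586]
```

```bash
for i in 1 2 3; do python3 -m inch '0 -0.2 0 0 0 0 255; 0 -0.4 0 0 0 0 255; 0 -0.6 0 0 0 0 255; 0 -0.8 0 0 0 0 255; 0 -1.0 0 0 0 0 255' | egrep 'tcp|ft_force'; done
python3 -c "
from h import *
print(tojig(manip.state()['tcp_pos']))"
```

```text
tcp_pos: [0.5673, 0.0067, 0.0228]
ft_force: [0.4, 2.3, 2.3]
tcp_pos: [0.569, -0.0031, 0.0227]
ft_force: [-0.5, 3.0, 2.6]
tcp_pos: [0.5707, -0.013, 0.0227]
ft_force: [-0.7, 3.4, 3.4]
[-0.00014821  0.05038475]
```

```bash
for i in 1 2 3; do python3 -m inch '0 -0.06 0 0 0 0 255; 0 -0.12 0 0 0 0 255; 0 -0.18 0 0 0 0 255; 0 -0.24 0 0 0 0 255; 0 -0.3 0 0 0 0 255' | egrep 'tcp|ft_force'; done
python3 -c "
from h import *
print(tojig(manip.state()['tcp_pos']))"
```

```text
tcp_pos: [0.5711, -0.0158, 0.0227]
ft_force: [-1.6, 4.8, 2.1]
tcp_pos: [0.5714, -0.0176, 0.0227]
ft_force: [-2.8, 12.3, 4.3]
tcp_pos: [0.5718, -0.0179, 0.0227]
ft_force: [-5.1, 25.1, 3.7]
[0.00011788 0.04537741]
```

Firm stop at 25 N (friction had been about 3 N). Backing off and rising, then checking the sled.

```bash
python3 -m inch '0 0.3 0 0 0 0 255; 0 1 0 0 0 0 255; 0 3 0 0 0 0 255; 0 3 -3 0 0 0 255; 0 3 -7 0 0 0 200'; python3 -m inch '0 0 -4 0 0 0 100; 0 0 -8 0 0 0 0; 0 0 -12 0 0 0 0; 0 0 -16 0 0 0 0; 0 0 -17 0 0 0 0'|head -2
python3 - <<'E'
from h import *
for n in ['scene','top']:
    s=snap(n);P=cloud(s);h=cv2.cvtColor(s['image'],cv2.COLOR_BGR2HSV);J=tojig(P)
    b=(h[...,0]>100)&(h[...,0]<125)&(h[...,1]>110)&(abs(J[...,0])<.03)&(abs(J[...,1])<.12)&(P[...,2]<.05)
    q=np.c_[J[b],P[b][:,2:]]*1000; print(n,len(q),q.min(0),q.max(0)); t=q[q[:,2]>30]; print('tab',t.mean(0),t.min(0),t.max(0))
cv2.imwrite('pics/s2.png',load('scene')['image'][120:230,200:400].repeat(4,0).repeat(4,1))
go([.5091,-.3794,.20],97.5)
E
```

```text
time_s: 6.62
tcp_pos: [0.5654, 0.0088, 0.0913]
eef_rot: [-0.003, -0.085, 0.996, -0.0]
ft_force: [0.6, -0.3, 0.5]
grip_width: 0.0107
gripper_force: 0.0
time_s: 7.03
tcp_pos: [0.5683, 0.0078, 0.2684]
scene 12 [-12.82125256 -33.70779802  20.65381334] [ 7.50947624 31.99137352 41.56010114]
tab [-2.85217554 27.87095335 37.33418991] [-9.55749464 24.82220329 34.91494826] [ 7.50947624 31.99137352 41.56010114]
top 61 [-12.42147377 -47.67717511  12.11168913] [12.48456857 29.03377531 43.94605102]
tab [-1.23493807 26.62575932 37.08861495] [-11.21300105  24.41617434  32.76952337] [ 7.4370349  29.03377531 43.94605102]
shift [ 12.26 -37.18   6.5 ] turn [-0.07  0.21  2.09] len 0.397 t 7.1333 tcp [0.5677 0.0076 0.2649] F [-0.4 -0.  -2. ] w 0.0846
```

View pics/s2.png

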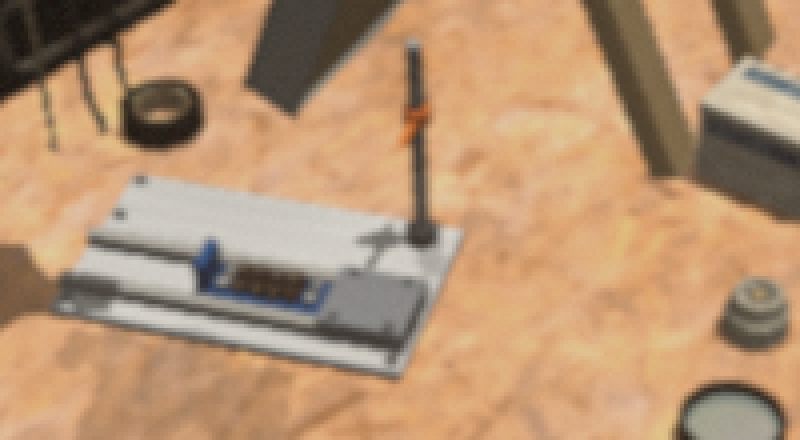

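The tab centre has moved from y≈73 to about 27 mm, so the sled's origin is at about −13 mm, which is home. In the crop the tab is at (208,265) and the orange pointer at (415,125). Now to the loupe, hand half open to spare the pliers.

```bash
python3 -m inch '1.2 -3.8 0 0 0 1 130; 2.4 -7.6 0 0 0 2 130; 3.6 -11.4 0 0 0 2 130; 4.8 -15.2 0 0 0 2 130; 6 -19 0 0 0 2 130'|head -2;  python3 -m inch '1.3 -3.8 0 0 0 0 130; 2.6 -7.6 1 0 0 0 130; 3.9 -11.4 3 0 0 0 130; 5.2 -15.2 5 0 0 0 130; 6.4 -18.3 8 0 0 0 130'|head -2;python3 -m inch '0 0 0 0 0 0 130;0 0 0 0 0 0 130'
python3 - <<'E'
from h import *
go([.5091,-.3794,.10],97.5)
s=snap('wrist'); cv2.imwrite('pics/w3.png',s['image'])
# wrist cloud: equidistant fisheye
v,u=np.mgrid[:400,:640]; a=(u-s['cx'])/s['fx'];b=(v-s['cy'])/s['fy'];r=np.hypot(a,b)+1e-9;t=np.tan(r)/r;d=s['range_z']
P=(np.stack([a*t*d,b*t*d,d,np.ones_like(d)],-1)@np.linalg.inv(s['view']).T)[...,:3]
ok=(d>0)&(r<1.3)
m=ok&(P[...,2]>.008)&(P[...,2]<.025)&(abs(P[...,0]-.53)<.11)&(abs(P[...,1]+.375)<.05)
h=m&(P[...,0]>.46)&(P[...,0]<.54); L=cv2.fitLine(P[h][:,:2].astype(np.float32),cv2.DIST_HUBER,0,.01,.01).ravel()
print(h.sum(),L,np.degrees(np.arctan(L[1]/L[0])),'y at .509',L[3]+(.509-L[2])*L[1]/L[0],'top',np.percentile(P[h][:,2],90))
k=m&(P[...,0]>.562); print(cv2.minEnclosingCircle(P[k][:,:2].astype(np.float32)))
J=tojig(P); o=ok&(np.hypot(J[...,0]-.041,J[...,1]+.085)<.02)&(P[...,2]>.08)&(P[...,2]<.14)
q=P[o];print('ptr',len(q),q.mean(0) if len(q) else '', np.percentile(q[:,2],[5,50,95]) if len(q) else '')
E
```

```text
time_s: 7.55
tcp_pos: [0.5387, -0.1914, 0.2616]
time_s: 7.97
tcp_pos: [0.5011, -0.3753, 0.1877]
time_s: 8.13
tcp_pos: [0.5004, -0.3736, 0.186]
eef_rot: [-0.002, -0.065, 0.998, 0.001]
ft_force: [1.0, -0.0, 0.9]
grip_width: 0.0419
gripper_force: 0.0
shift [-0.81 -0.71  8.59] turn [ 0.12 -0.21 -0.02] len 0.087 t 8.1333 tcp [ 0.5004 -0.3736  0.186 ] F [ 1.  -0.   0.9] w 0.0419
988 [ 0.99162346  0.12916213  0.49927646 -0.381068  ] 7.421178 y at .509 -0.37980148 top 0.016457236044395675
((0.5925959944725037, -0.3689174950122833), 0.031286098062992096)
ptr 0
```

View pics/w3.png

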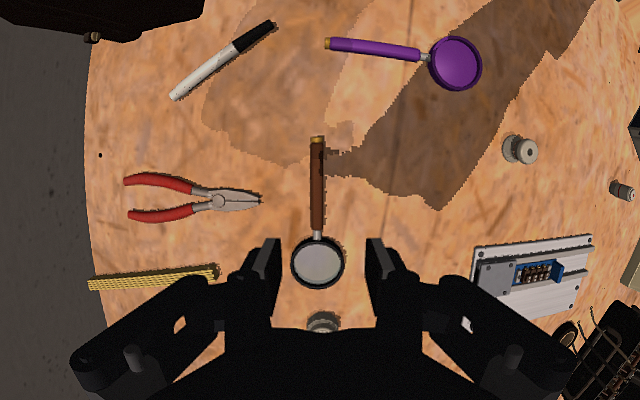

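The wrist view confirms the wooden-handled loupe at (318,185), lens at (318,262), with the pliers' tip at (262,198) clear of the fingers. Descending.

```bash
python3 -m inch '-0.2 -0.2 4 0 0 0 130; -0.5 -0.5 8 0 0 0 130; -0.7 -0.7 12 0 0 0 130; -0.7 -0.7 13 0 0 0 130; -0.7 -0.7 13 0 0 0 130'|head -2;python3 -m inch '0 0 0 0 0 0 130;0 0 0 0 0 0 130' | head -2
python3 - <<'E'
from h import *
go([.508,-.3798,.003],97.5)
E
```

```text
time_s: 8.6
tcp_pos: [0.5097, -0.3768, 0.057]
time_s: 8.77
tcp_pos: [0.5113, -0.3787, 0.0614]
shift [ 0.35 -0.05  5.84] turn [-0.12  0.14  0.15] len 0.059 t 8.7667 tcp [ 0.5113 -0.3787  0.0614] F [ 0.6 -0.1  0.5] w 0.0418
```

```bash
python3 -m inch '0.3 -0.1 2.5 0 0 0 130; 0.3 -0.1 4.5 0 0 0 130; 0.3 -0.1 5.3 0 0 0 130; 0.3 -0.1 5.7 0 0 0 130; 0.3 -0.1 5.7 0 0 0 130'|head -2;python3 -m inch '0 0 0 0 0 0 130;0 0 0 0 0 0 180;0 0 0 0 0 0 255;0 0 0 0 0 0 255;0 0 0 0 0 0 255';python3 -m inch '0 0 0 0 0 0 255;0 0 0 0 0 0 255;0 0 0 0 0 0 255'
python3 - <<'E'
from h import *
go([.508,-.3798,.003],97.5)
E
```

```text
time_s: 9.18
tcp_pos: [0.5078, -0.38, 0.0027]
time_s: 9.6
tcp_pos: [0.5077, -0.3801, 0.0028]
eef_rot: [0.0, -0.067, 0.998, -0.0]
ft_force: [-1.8, 1.0, 9.6]
grip_width: 0.0124
gripper_force: 59.7
time_s: 9.85
tcp_pos: [0.5077, -0.3801, 0.0028]
eef_rot: [0.0, -0.067, 0.998, -0.0]
ft_force: [-2.3, 0.8, 10.6]
grip_width: 0.0122
gripper_force: 59.7
shift [-0.04  0.03 -0.02] turn [-0.06  0.05  0.14] len 0.0 t 9.85 tcp [ 0.5077 -0.3801  0.0028] F [-2.3  0.8 10.6] w 0.0122
```

```bash
python3 -m inch '0 0 -0.5 0 0 0 255;0 0 -2 0 0 0 255;0 0 -4.5 0 0 0 255;0 0 -7 0 0 0 255;0 0 -10 0 0 0 255';python3 -m inch '0 0 -2 0 0 0 255;0 0 -3 0 0 0 255;0 0 -3 0 0 0 255;0 0 -3 0 0 0 255'
python3 - <<'E'
from h import *
for n in ['top','scene']: s=snap(n);cv2.imwrite('pics/%s3.png'%n,s['image'])
s=snap('wrist'); cv2.imwrite('pics/w4.png',s['image'])
v,u=np.mgrid[:400,:640]; a=(u-s['cx'])/s['fx'];b=(v-s['cy'])/s['fy'];r=np.hypot(a,b)+1e-9;t=np.tan(r)/r;d=s['range_z']
P=(np.stack([a*t*d,b*t*d,d,np.ones_like(d)],-1)@np.linalg.inv(s['view']).T)[...,:3]
tc=manip.state()['tcp_pos']; print(tc)
m=(d>0)&(r<1.3)&(abs(P[...,2]-tc[2])<.03)&(P[...,0]>tc[0]+.05)&(P[...,0]<tc[0]+.13)&(abs(P[...,1]-tc[1]-.01)<.04)
X=P[m]; print(m.sum()); A=np.c_[X[:,:2]-tc[:2],np.ones(len(X))]; c=np.linalg.lstsq(A,X[:,2]-tc[2],rcond=None)[0]; print('slopes',c); e=X[:,2]-tc[2]-A@c; k=abs(e)<.006; c=np.linalg.lstsq(A[k],X[k,2]-tc[2],rcond=None)[0]; print(k.sum(),c)
print(cv2.minEnclosingCircle(X[:,:2].astype(np.float32)), np.percentile(X[:,2],[5,50,95]))
# pointer via top/scene orange
for n in ['top','scene']:
    s=load(n);Q=cloud(s);hs=cv2.cvtColor(s['image'],cv2.COLOR_BGR2HSV);J=tojig(Q)
    o=(abs(J[...,1]+.085)<.02)&(J[...,0]>.03)&(J[...,0]<.075)&(Q[...,2]>.07)&(Q[...,2]<.15)
    print(n,np.c_[J[o],Q[o][:,2:]][np.argsort(J[o][:,0])][:14].round(3).tolist())
E
```

```text
time_s: 10.27
tcp_pos: [0.507, -0.3795, 0.1035]
eef_rot: [-0.0, -0.067, 0.998, 0.0]
ft_force: [-0.7, -0.7, -0.7]
grip_width: 0.0121
gripper_force: 58.7
time_s: 10.6
tcp_pos: [0.5071, -0.3798, 0.1316]
eef_rot: [-0.0, -0.067, 0.998, -0.0]
ft_force: [-0.3, 0.1, -1.3]
grip_width: 0.0125
gripper_force: 58.7
[ 0.50683318 -0.379492    0.13040919]
0
slopes [0. 0. 0.]
0 [0. 0. 0.]Traceback (most recent call last):
  File "<stdin>", line 9, in <module>
    return _quantile_unchecked(
        a, q, axis, out, overwrite_input, method, keepdims, weights)
    return _ureduce(a,
                    func=_quantile_ureduce_func,
    ...<5 lines>...
                    overwrite_input=overwrite_input,
                    method=method)
    r = func(a, **kwargs)
    result = _quantile(arr,
                       quantiles=q,
    ...<2 lines>...
                       out=out,
                       weights=wgt)
    slices_having_nans = np.isnan(arr[-1, ...])
                                  ~~~^^^^^^^^^
IndexError: index -1 is out of bounds for axis 0 with size 0
```

View pics/w4.png

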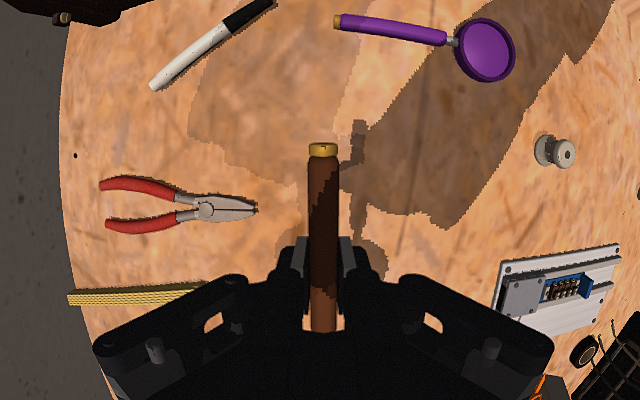

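The handle sits between the pads at (323,240) with its brass end at (322,150); the lens is hidden from this camera. I'll measure tilt, lens and pointer from the top and scene cameras.

```bash
cat > m.py <<'E'
from h import *
tc=manip.state()['tcp_pos']; print(tc)
C=tc[:2]+.085*np.array([np.cos(np.radians(7.5)),np.sin(np.radians(7.5))])
for n in ['top','scene']:
    s=load(n);Q=cloud(s)
    m=(s['range_z']>0)&(abs(Q[...,2]-tc[2]-.01)<.03)&(np.hypot(Q[...,0]-C[0],Q[...,1]-C[1])<.04)
    X=Q[m]
    if len(X)>20:
        A=np.c_[X[:,:2]-C,np.ones(len(X))]; k=np.ones(len(X),bool)
        for _ in range(4): c=np.linalg.lstsq(A[k],X[k,2],rcond=None)[0]; k=abs(X[:,2]-A@c)<.006
        print(n,'ring',len(X),k.sum(),'slopes,z',c.round(4),cv2.minEnclosingCircle(X[k][:,:2].astype(np.float32)),'pred',C)
    J=tojig(Q)
    o=(abs(J[...,1]+.085)<.015)&(J[...,0]>.03)&(J[...,0]<.072)&(Q[...,2]>.07)&(Q[...,2]<.15)
    print(n,np.c_[J[o],Q[o][:,2:]][np.argsort(J[o][:,0])][:16].round(3).tolist())
E
python3 m.py
```

```text
[ 0.50683318 -0.379492    0.13040919]
top ring 239 224 slopes,z [ 0.0037 -0.0046  0.1405] ((0.5955835580825806, -0.36613163352012634), 0.03058161772787571) pred [ 0.591106   -0.36839728]
top [[0.043, -0.084, 0.11], [0.047, -0.084, 0.103], [0.049, -0.085, 0.106], [0.049, -0.082, 0.108], [0.052, -0.085, 0.107], [0.052, -0.083, 0.107], [0.054, -0.083, 0.11], [0.055, -0.086, 0.107], [0.057, -0.087, 0.108], [0.058, -0.084, 0.105], [0.061, -0.084, 0.107], [0.063, -0.082, 0.112], [0.063, -0.085, 0.108], [0.066, -0.085, 0.107], [0.067, -0.082, 0.108], [0.069, -0.086, 0.107]]
scene ring 83 75 slopes,z [-0.1678 -0.3501  0.1335] ((0.5830596685409546, -0.3758963644504547), 0.027169067412614822) pred [ 0.591106   -0.36839728]
scene [[0.043, -0.086, 0.108], [0.045, -0.085, 0.109], [0.047, -0.084, 0.11], [0.047, -0.087, 0.111], [0.049, -0.086, 0.106], [0.052, -0.085, 0.11], [0.053, -0.087, 0.107], [0.053, -0.085, 0.112], [0.054, -0.087, 0.108], [0.056, -0.086, 0.11], [0.059, -0.085, 0.11], [0.063, -0.087, 0.105], [0.064, -0.084, 0.11], [0.064, -0.089, 0.11], [0.064, -0.086, 0.11], [0.065, -0.086, 0.106]]
```

View pics/scene3.png

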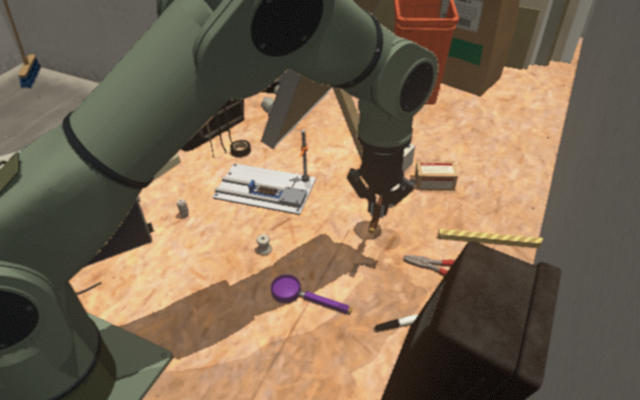

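Loupe is level (slopes under 0.005). The pointer tip is at z≈0.108, agreeing with both cameras and jig (43,−85). Now moving over.

Run:
```python
from h import *
L=toworld([0,-.013]); print(L); go([L[0]-.0855,L[1]-.0115,.1028],97.5)
```

```text
[ 0.58123891 -0.07552283]
shift [-2.8  29.13  2.8 ] turn [ 0.08 -0.09  0.14] len 0.294 t 10.75 tcp [ 0.5068 -0.3795  0.1304] F [-0.  -0.5 -1.3] w 0.0128
```

```bash
python3 -m inch '0 1 -2 0 0 0 255;0 3 -4 0 0 0 255;0 6 -6 0 0 0 255;0 9 -6 0 0 0 255;0 12 -6 0 0 0 255'|head -2;python3 -m inch '0 3 0 0 0 0 255;-0.5 6 0 0 0 0 255;-1 9 0 0 0 0 255;-1.5 12 0 0 0 0 255;-2 14 0 0 0 0 255'|head -2;python3 -m inch '-0.4 1.5 0 0 0 0 255;-0.8 2.7 1 0 0 0 255;-0.8 3 2 0 0 0 255;-0.8 3 3 0 0 0 255;-0.8 3 3 0 0 0 255'|head -2;python3 -m inch '0 0 0 0 0 0 255;0 0 0 0 0 0 255;0 0 0 0 0 0 255'
python3 - <<'E'
from h import *
L=toworld([0,-.013]); go([L[0]-.0855,L[1]-.0115,.1028],97.5)
E
```

```text
time_s: 11.17
tcp_pos: [0.491, -0.2597, 0.1918]
time_s: 11.58
tcp_pos: [0.4921, -0.1166, 0.1911]
time_s: 12.0
tcp_pos: [0.4956, -0.0883, 0.1597]
time_s: 12.25
tcp_pos: [0.4966, -0.0889, 0.1621]
eef_rot: [0.0, -0.066, 0.998, -0.0]
ft_force: [0.1, 0.4, -1.1]
grip_width: 0.0122
gripper_force: 58.8
shift [0.07 0.2  5.93] turn [-0.01  0.02  0.12] len 0.059 t 12.25 tcp [ 0.4966 -0.0889  0.1621] F [ 0.1  0.4 -1.1] w 0.0122
```

```bash
python3 -m inch '0 0.1 1.5 0 0 0 255;0.1 0.2 3 0 0 0 255;0.1 0.2 4.5 0 0 0 255;0.1 0.2 5.5 0 0 0 255;0.1 0.2 5.9 0 0 0 255'|head -2;python3 -m inch '0 0 0 0 0 0 255;0 0 0 0 0 0 255;0 0 0 0 0 0 255;0 0 0 0 0 0 255'
python3 - <<'E'
from h import *
for n in ['top','scene']: s=snap(n);cv2.imwrite('pics/%s4.png'%n,s['image'])
c1=load('top')['image'][120:220,210:310];c2=load('scene')['image'][120:220,220:320]
cv2.imwrite('pics/f.png',np.hstack([cv2.resize(c,(400,400),interpolation=cv2.INTER_CUBIC) for c in (c1,c2)]))
L=toworld([0,-.013]); print(L);go([L[0]-.0855,L[1]-.0115,.1028],97.5)
s=load('top');P=cloud(s);J=tojig(P);h=cv2.cvtColor(s['image'],cv2.COLOR_BGR2HSV)
b=(h[...,0]>100)&(h[...,0]<125)&(h[...,1]>110)&(abs(J[...,0])<.03)&(abs(J[...,1])<.06)&(P[...,2]>.03)&(P[...,2]<.05);print('tab',J[b].mean(0) if b.any() else 0)
E
python3 m.py
```

```text
time_s: 12.67
tcp_pos: [0.495, -0.0869, 0.1019]
time_s: 13.0
tcp_pos: [0.4956, -0.0869, 0.1034]
eef_rot: [0.0, -0.067, 0.998, -0.0]
ft_force: [-0.2, -0.5, -1.1]
grip_width: 0.0126
gripper_force: 58.8
[ 0.58123891 -0.07552283]
shift [-0.03 -0.02  0.03] turn [-0.02  0.03  0.13] len 0.0 t 13.1 tcp [ 0.4954 -0.0869  0.1031] F [ 0.2 -1.1 -1.7] w 0.0121
tab 0
[ 0.49541839 -0.08690146  0.10314901]
top ring 132 120 slopes,z [ 0.0361 -0.0282  0.1114] ((0.5843232870101929, -0.07524275034666061), 0.030703194439411163) pred [ 0.57969121 -0.07580674]
top [[0.043, -0.084, 0.107], [0.046, -0.084, 0.106], [0.049, -0.082, 0.109], [0.049, -0.085, 0.105], [0.052, -0.086, 0.108], [0.053, -0.083, 0.105], [0.054, -0.086, 0.11], [0.055, -0.083, 0.107], [0.057, -0.087, 0.111], [0.057, -0.084, 0.111], [0.06, -0.084, 0.11], [0.064, -0.085, 0.107], [0.064, -0.082, 0.105], [0.066, -0.083, 0.11], [0.067, -0.085, 0.106], [0.069, -0.086, 0.107]]
scene ring 152 127 slopes,z [0.076  0.0302 0.1143] ((0.583090603351593, -0.08075974136590958), 0.03126586601138115) pred [ 0.57969121 -0.07580674]
scene [[0.044, -0.085, 0.11], [0.044, -0.085, 0.107], [0.047, -0.087, 0.108], [0.048, -0.086, 0.11], [0.052, -0.083, 0.106], [0.052, -0.085, 0.109], [0.054, -0.087, 0.105], [0.054, -0.087, 0.108], [0.057, -0.086, 0.112], [0.057, -0.086, 0.109], [0.058, -0.088, 0.108], [0.06, -0.082, 0.106], [0.06, -0.088, 0.11], [0.065, -0.086, 0.109], [0.066, -0.083, 0.108], [0.068, -0.085, 0.11]]
```

View pics/f.png

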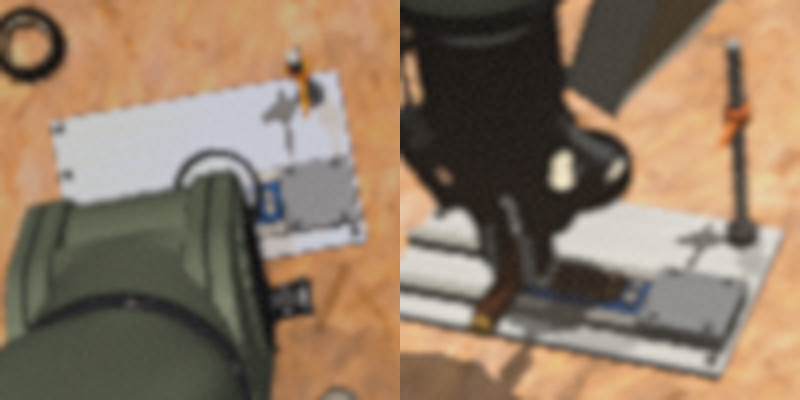

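The final view shows the ring over the strip: its upper arc in the left half is at (218,150), sides (178,190)/(258,185), with the pointer clear at the right. A quick check of ring centre and height from that arc follows.

Run:
```python
from h import *
s=load('top')
print('top edge',px(s,210+218/4,120+150/4,.116),'sides',px(s,210+178/4,120+190/4,.116),px(s,210+258/4,120+185/4,.116), 'want centre',toworld([0,-.013]))
P=cloud(s);d=s['range_z'];C=np.array([.5812,-.0755])
r=np.hypot(P[...,0]-C[0],P[...,1]-C[1]); m=(d>0)&(P[...,2]>.10)&(P[...,2]<.125)&(P[...,0]>.59)&(r<.04)
X=P[m]
from scipy.optimize import least_squares
out=X[np.hypot(*(X[:,:2]-C).T)>.024]
f=least_squares(lambda c:np.hypot(out[:,0]-c[0],out[:,1]-c[1])-.0285,C,loss='soft_l1',f_scale=.002).x
print(len(X),len(out),'centre',f,'ring z',np.median(out[:,2]),np.percentile(out[:,2],[10,90]),'lens vs want mm',(f-C)*1000)
```

```text
top edge [ 0.61098773 -0.07842244  0.116     ] sides [ 0.5831123  -0.05007662  0.116     ] [ 0.58584384 -0.10640346  0.116     ] want centre [ 0.58123891 -0.07552283]
107 83 centre [ 0.58156587 -0.07551821] ring z 0.11187064129022462 [0.10817937 0.11686961] lens vs want mm [ 0.36587307 -0.01820537]
```

```bash
python3 -m inch '0 0 0 0 0 0 255;0 0 0 0 0 0 255'|tail -2; python3 -c "
from h import *
print(workorder.finish_job())"
```

```text
grip_width: 0.0123
gripper_force: 58.8
the job is handed in; nothing more can be done
None
```

I handed the job in at about 13 s, but the hand-in gave no verdict. The sled was pushed until it met a firm stop at 25 N and measured home afterwards. The loupe was held by its handle, level when checked after lifting, with the lens within 1 mm of above the strip's middle by the camera fit and at the estimated pointer-tip height of about 108 mm.

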